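# Load a carrier into the sprung inspection nest

## Robot

A 7-joint arm with a two-finger parallel gripper is mounted at the origin on the work surface. World frame = base frame: x ahead of the robot, y to its left, z up, the work surface at z = 0. Lengths are in m, angles in rad, forces in N, time in s.
With the tool pointing down it reaches from about 0.35 to 0.9 m from the base axis. Payload 8.1 kg.
Tool frame: the origin (TCP) lies at the centre of the arm's flange, where the gripper is bolted on; the fingertips stand 178 mm ahead of it and the grasp point (between the pads) lies 159 mm ahead of it; x points along the fingers, z is the direction in which the jaws open and shut, and the axes are right-handed (so a half turn about x gives the same grasp; the last joint's range is limited). The gripper opens to 92 mm and grips with 3 to 60 N. Pads are 19 mm wide; open, the fingers measure 130 mm over their backs; the gripper's body (75 mm by 190 mm) begins 47 mm behind the grasp point.
Start: joints at [-1.439, 0.434, 0.025, 1.573, -0.012, 1.134, -0.075], TCP at [0.145, 0.608, 0.405] pointing down, gripper open.
Joint ranges: [-2.62, 2.62], [-0.44, 2.09], [-1.27, 1.32], [0.08, 2.57], [-1.32, 4.46], [0.12, 2], [-2.74, 2.74]. Speed limits (rad/s): [2.22, 2.22, 3.01, 3.01, 3.14, 3.14, 3.14].

## Interface

Orientations are given as a rotation vector (axis times angle).
In Python, from cell import arm, get_image, search_frame, pinpoint gives the robot as it stands.
- The arm moves only by the tool arm_command, never from a script. Its argument "motion" is a list of rows, each a list of 7 numbers: the finger opening in mm, from 0 to 91.8, then the shift along the tool's x, y, z in mm, then the turn, a rotation vector about the tool's x, y, z in degrees. In form: [[fingers, x, y, z, ax, ay, az], ...]. A call has 1 to 5 rows; each row shifts and turns the commanded pose from where the row before left it, along the tool's axes as they then stand; what a row does not reach is not made up. A row lasts 1/8 s, in which the tool goes at most 62.5 mm and 10.7 degrees, less where a joint would pass 70% of its speed; a pose out of reach is approached as far as the arm can. A call with a gripper value outside its range is refused whole. The fingers move at their own pace and stop on an object; "newtons" is the grip in N (left out, the last holds). Time passes only in rows, so rows that do not move let the fingers close. It gives the time, the measured TCP pose, the force and the opening at its end, in the units of the state.
- arm.observe(): the state, without advancing time (a new reading comes with each control period).
- get_image(name): name is "side" or "top" or "wrist"; returns a dict with "frame" (400x640x3 uint8, red, green, blue), "range_z" (400x640 float32, m along the optical axis (not along the pixel's ray), 0 where there is no reading), "K" (3x3 intrinsics, pixels), "distortion" ([k1, k2, p1, p2, k3] as OpenCV has them; the pictures are not rectified), "origin" and "rotation" of the camera in the world; the wrist camera has in their place "tool_from_camera" (4x4, takes a point from camera to tool coordinates, whose origin is the TCP and whose axes are the tool frame's). Camera axes: x right, y down, z forward; pixel columns grow to the right and rows downward; lengths in m; the calibration is good to about 2 mm. A picture is of the moment at which its call begins: read the wrist's pose just before it.
- arm.sign_off(): hands the job in, once; it reports no verdict.
Trained networks look in the newest picture that a camera, given by its name, has taken for a name from the list of things; names that differ only in an ending like _2 or _b are one class to them, and where a whole thing is asked for, a point or a joint stands for the part that bears it (a point fixed in the world has none). Each returns a list of dicts, best first, with "p" (0 to 1); they miss things now and then, are a little off and sometimes report something else, mostly with a low value. They report only what shows in the picture. A call takes as long as a camera call. They do not tell look-alikes from the thing itself.
- search_frame(camera, target): "point" ([x, y, z] in m, in world coordinates, good to about 4 mm: the middle of the surface that is visible of it).
- pinpoint(camera, target): "point" ([x, y, z] in m, in world coordinates, good to about 4 mm: a listed point, or the origin of a listed thing).
The state is a dict: "clock": time; "joints": joint angles; "dq": joint speeds; "joint_efforts": joint torques, N m; "position": TCP position; "ee_rot": TCP orientation; "force": force on the tool from outside, world axes, zero at the start; "ft_torque": the same for the moment, N m; "width": opening from 0.0 (shut) to 1.0 (fully open).
Only numpy, scipy, OpenCV 4.12 (cv2) and the standard library are available. Lean on these libraries where they do the work, as an engineer would, in place of code of your own. Each camera call takes 0.05 s, during which the arm holds its last target. There are 200 camera calls.

## Task

Load the carrier that lies on the deck of the inspection nest: push it along the deck against the sprung jaw, pressing the jaw back until the carrier's ledge end slips down behind the step, and leave it lying flat on the nest floor, clamped between jaw and step. Do not knock the other things on the bench about.

Things in the scene. Friction and masses are not known exactly. Their poses are not given: they have to be found in the camera images.
- nest: Fixed grey metal loading nest, 387 x 150 mm. Origin: at bench height on its centre line, directly below the step edge. x is level and points from the loading deck to the jaw (the way the carrier is pushed), y to the left of that, z up. Flat white deck: x -205 to 0 mm, top at z = 20 mm. Grey spring housing behind the jaw: x 147 to 182, 110 wide, top at z = 64 mm.
- step_edge (a point): Middle of the white deck's end edge, 20 mm above the bench (x = 0 of the nest; axes as the nest's). Here the deck ends in a sharp 8 mm step down to the nest floor, which is at z = 12 mm and runs on to the jaw.
- guide_mouth (a point): Middle of the mouth of the guides on the deck, at x = -86, z = 20 mm of the nest. Two 5 mm high steel strips (tops at z = 25 mm) narrow from 116 mm apart here to 74 mm at x = -16 mm, then run straight; past the step they go on as the nest's cheeks, 74 mm apart, tops also at z = 25 mm.
- jaw (a joint): Travel of the sprung dark steel jaw along the nest's +x, m: 0 = closed (as it starts), 0.038 = fully back. A spring drives it shut: about 4.5 N at 0, rising by 0.15 N per mm (8 N at 0.023). It closes at once when let go. With the carrier properly loaded it reads about 0.023.
- jaw_face (a point): Centre of the jaw's flat front face (which looks along the nest's -x), 31 mm above the bench; the jaw is 20 mm long in x, 68 mm wide, from 13 to 49 mm above the bench. Closed, this face stands 87 mm past the step edge.
- carrier: Loose carrier, about 0.35 kg, on the deck, front end towards the jaw, up to 6 degrees askew. Black base plate 110 (x) x 70 (y) x 14 mm; on it a grey block 76 x 70 mm, 30 mm high (44 over all), flush with the front end, so the rear 34 mm of the plate is a bare ledge, top 14 mm above the underside. Origin: centre of the underside; x to the front (block) end, z up.
- carrier_wall (a point): Middle of the block's rear face, a flat upright wall 70 mm wide and 30 mm high rising from the ledge, at x = -21, z = 29 mm of the carrier. It can be pushed here, and the ledge behind it pressed down.
- carrier_tail (a point): Middle of the carrier's lower rear edge (ledge end), at x = -55, z = 0 mm of the carrier. The carrier is 23 mm longer than the closed gap between step and jaw. Its front tips down over the step when about half way off the deck; the tail can drop behind the step once the jaw is back by 0.024 or more.
- caliper: Bystander: slide caliper 150 mm long, 12 mm high, lying beside the nest. Origin at the centre of its underside.
- jar: Bystander: glass jar with white cap, 48 mm in diameter, 50 mm high, standing beside the nest. Origin at the centre of its underside.
- wash_bottle: Bystander: light blue wash bottle with bent spout, 74 mm in diameter, 230 mm high. Origin at the centre of its underside.
- beaker: Bystander: glass beaker, 72 mm in diameter, 90 mm high. Origin at the centre of its underside.
- driver: Bystander: screwdriver with black handle lying on the bench.
- tray_block: Bystander: low black tray 100 x 75 x 22 mm with a white block in it. Origin at the centre of its underside.
There are look-alikes about, which are no part of the job. What is shaped like the carrier but brown or pink is not meant.

How it is judged:
At the end, for the whole second after the job is handed in: Carrier at rest, flat (2 deg) on the nest floor (rear lower edge 9 to 14.5 mm above the bench), ledge end at the step (-3 to +5 mm, within 6 mm of the centre line, square within 4.5 deg), jaw at 0.019 to 0.028 and pressing on it with over 2 N (x of carrier_tail in the frame of nest between -0.003 and 0.005 m and y of carrier_tail in the frame of nest between -0.006 and 0.006 m and z of carrier_tail in the frame of nest between 0.009 and 0.0145 m and angle between carrier's own z axis and vertical below 0.035 rad and angle between the x axis of carrier and the x axis of nest, either way round below 0.08 rad and value of joint jaw between 0.019 and 0.028 m and contact force between carrier and jaw above 2 N and linear speed of carrier below 0.02 m/s); the robot touches nothing.
It fails at once if one of the bystanders is shifted by more than 30 mm (distance of any of caliper, jar, wash_bottle, beaker, driver, tray_block from where it was at the start of the episode above 0.03 m).
It fails at once if the jar, wash bottle or beaker is tipped over (angle between any of jar, wash_bottle, beaker's own z axis and vertical above 0.5 rad).
It also fails if it takes over 45 s, if anything falls off the work surface, if the arm or the gripper's body presses on something with over 40 N, if the wrist force passes 120 N, or if a joint passes its speed limit or range.

## Working session

There is one attempt and no reset: what is moved stays moved. The work goes in short steps, Python scripts to look and compute and a tool call to move; the robot and the scene stay as the last step left them, time stands still between calls to the robot, and variables do not carry over. Pictures are saved under pics/ and viewed, about 8 in all and at most 12, crops included, and the job is handed in when it is done.

Besides the shell and the picture viewer there is one more tool, called as name(argument=value, ...), one argument or row to a line, values as JSON. arm_command: Moves the arm, as the interface text tells. Its arguments: {"type":"object","properties":{"motion":{"type":"array"},"newtons":{"type":"number"}},"required":["motion"]}

```bash
mkdir -p pics; ls; python3 - <<'E'
from cell import arm,get_image,search_frame,pinpoint
import cv2
s=arm.observe(); print(s)
for c in ("side","top","wrist"):
    g=get_image(c); cv2.imwrite(f"pics/{c}0.png",g["frame"][:,:,::-1])
    for t in ("step_edge","guide_mouth","jaw_face","carrier","carrier_wall","carrier_tail","nest"):
        print(c,t,[(round(d["p"],2),[round(v,4) for v in d["point"]]) for d in pinpoint(c,t)[:3]])
E
```

```text
pics
{'clock': 0.0, 'joints': array([-1.43861346,  0.43524318,  0.02497027,  1.57409764, -0.01158887,
        1.13399716, -0.07505718]), 'dq': array([ 0.00064745,  0.00069074,  0.00020365, -0.00099291,  0.00080929,
        0.00229243,  0.00156648]), 'joint_efforts': array([ 1.17024116e-03, -6.67852736e+01,  9.85310376e-01, -3.14451706e+01,
       -6.04845048e-02,  4.26900527e-02,  1.35346754e-04]), 'position': array([0.14537279, 0.60762184, 0.40393197]), 'ee_rot': array([-1.03560589,  1.31234885,  1.0337552 ]), 'force': array([-0.09709085,  0.34050088, -0.08443115]), 'ft_torque': array([ 0.00943814,  0.05339458, -0.0010184 ]), 'width': 1.0022073305818706}
side step_edge [(0.71, [0.5807, 0.0801, 0.0169])]
side guide_mouth [(0.82, [0.6086, -0.0019, 0.0232])]
side jaw_face [(0.77, [0.546, 0.1563, 0.0352])]
side carrier [(0.76, [0.3471, -0.0756, -0.0001]), (0.65, [0.6231, -0.0472, 0.0186]), (0.55, [0.7674, -0.2363, 0.0003])]
side carrier_wall [(0.98, [0.6329, -0.0655, 0.0477]), (0.94, [0.3598, -0.0888, 0.0263]), (0.83, [0.7838, -0.2337, 0.0287])]
side carrier_tail [(0.79, [0.3842, -0.1211, 0.0003]), (0.67, [0.6491, -0.0937, 0.022]), (0.64, [0.8224, -0.231, 0.0021])]
side nest [(0.78, [0.5825, 0.0747, 0.0012])]
top step_edge [(0.58, [0.5759, 0.0724, 0.0194])]
top guide_mouth []
top jaw_face [(0.53, [0.5535, 0.1566, 0.0314]), (0.47, [0.5917, 0.4016, -0.0029])]
top carrier [(0.95, [0.6257, -0.0481, 0.0221]), (0.76, [0.7674, -0.2341, 0.0002]), (0.7, [0.3488, -0.0769, -0.0009])]
top carrier_wall [(0.78, [0.7897, -0.2282, 0.031]), (0.67, [0.6288, -0.07, 0.0526]), (0.56, [0.3625, -0.0946, 0.0287])]
top carrier_tail [(0.96, [0.8181, -0.2277, -0.001]), (0.94, [0.6477, -0.1017, 0.0225]), (0.63, [0.385, -0.1177, 0.0032])]
top nest [(0.69, [0.5793, 0.0747, -0.0006])]
wrist step_edge []
wrist guide_mouth []
wrist jaw_face []
wrist carrier []
wrist carrier_wall []
wrist carrier_tail []
wrist nest []
```

View pics/top0.png

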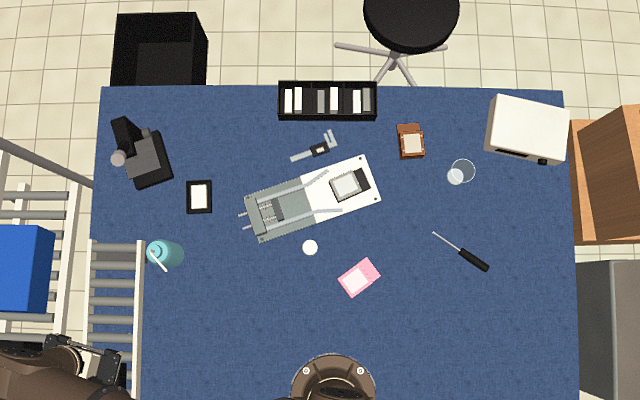

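View pics/side0.png

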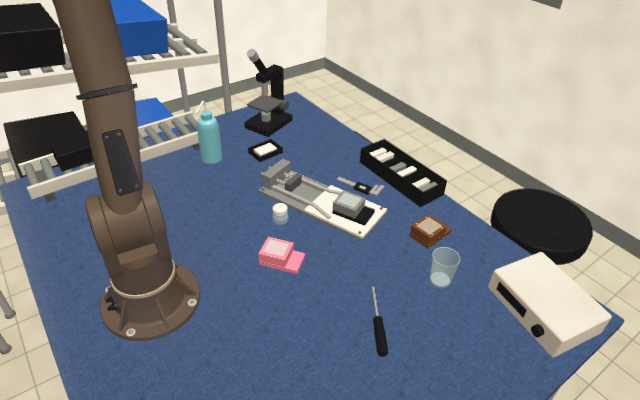

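The black carrier sits on the white deck (top ~(350,185), side ~(352,207)). The jaw is toward the left (top ~(268,208)), with the jar at top (310,247) and the caliper at (318,149). Next I'll measure the nest and carrier from both depth views.

```bash
cat > h.py <<'E'
from cell import arm,get_image,search_frame,pinpoint
import numpy as np, cv2
from scipy.spatial.transform import Rotation as R
def cloud(c):
    s=arm.observe(); g=get_image(c); z=g["range_z"]; h,w=z.shape
    u,v=np.meshgrid(np.arange(w),np.arange(h))
    p=cv2.undistortPoints(np.stack([u,v],-1).reshape(-1,1,2).astype(float),g["K"],np.array(g["distortion"])).reshape(h,w,2)
    P=np.dstack([p*z[...,None],z])
    if c=="wrist":
        T=np.array(g["tool_from_camera"]); P=P@T[:3,:3].T+T[:3,3]
        P=P@R.from_rotvec(s["ee_rot"]).as_matrix().T+s["position"]
    else: P=P@np.array(g["rotation"]).T+np.array(g["origin"])
    P[z==0]=np.nan
    return g["frame"],P
def rect(xy):
    (cx,cy),(w,h),a=cv2.minAreaRect((xy*1000).astype(np.float32))
    return [round(float(q),1) for q in (cx,cy,w,h,a)]
E
python3 - <<'E'
from h import *
print(R.from_rotvec(arm.observe()["ee_rot"]).as_matrix().round(3))
for c in ("top","side"):
    f,P=cloud(c); f=f.astype(int)
    near=np.hypot(P[...,0]-.58,P[...,1]-.05)<.26
    z=P[...,2]; sat=f.max(2)-f.min(2)
    hull=lambda m: None
    def comp(m):
        n,l,st,_=cv2.connectedComponentsWithStats((m&near).astype(np.uint8))
        i=1+np.argmax(st[1:,4]); return P[l==i]
    nest=comp((z>.006)&(z<.075)&(sat<40)); print(c,"nest",len(nest),rect(nest[:,:2]))
    deck=comp((z>.012)&(z<.03)&(f.min(2)>190)); print(" deck",len(deck),rect(deck[:,:2]),np.median(deck[:,2]).round(4))
    cm=np.hypot(P[...,0]-.622,P[...,1]+.045)<.08
    blk=P[cm&(z>.056)&(z<.075)]; print(" block",len(blk),rect(blk[:,:2]),np.median(blk[:,2]).round(4))
    led=P[cm&(f.max(2)<60)&(z>.022)&(z<.045)]; print(" ledge",len(led),rect(led[:,:2]),np.median(led[:,2]).round(4))
    car=P[cm&(z>.028)]; print(" carrier",len(car),rect(car[:,:2]))
E
```

```text
[[ 0.    -0.973  0.233]
 [ 0.     0.233  0.973]
 [-1.    -0.     0.   ]]Traceback (most recent call last):
  File "<stdin>", line 4, in <module>
  File "h.py", line 12, in cloud
    else: P=P@np.array(g["rotation"]).T+np.array(g["origin"])
            ~~~~~~~~~~~~~~~~~~~~~~~~~~~^~~~~~~~~~~~~~~~~~~~~~
ValueError: operands could not be broadcast together with shapes (400,640) (3,)
```

```bash
sed -i 's/P@np.array(g\["rotation"\]).T/P@R.from_rotvec(g["rotation"]).as_matrix().T/' h.py
cat > m.py <<'E'
from h import *
for c in ("top","side"):
    f,P=cloud(c); f=f.astype(int)
    near=np.hypot(P[...,0]-.58,P[...,1]-.05)<.26
    z=P[...,2]; sat=f.max(2)-f.min(2)
    def comp(m):
        n,l,st,_=cv2.connectedComponentsWithStats((m&near).astype(np.uint8))
        i=1+np.argmax(st[1:,4]); return P[l==i]
    nest=comp((z>.006)&(z<.075)&(sat<40)); print(c,"nest",len(nest),rect(nest[:,:2]))
    deck=comp((z>.012)&(z<.03)&(f.min(2)>190)); print(" deck",len(deck),rect(deck[:,:2]),np.median(deck[:,2]).round(4))
    cm=np.hypot(P[...,0]-.622,P[...,1]+.045)<.08
    blk=P[cm&(z>.056)&(z<.075)]; print(" block",len(blk),rect(blk[:,:2]),np.median(blk[:,2]).round(4))
    led=P[cm&(f.max(2)<60)&(z>.022)&(z<.045)]; print(" ledge",len(led),rect(led[:,:2]),np.median(led[:,2]).round(4))
    car=P[cm&(z>.028)]; print(" carrier",len(car),rect(car[:,:2]))
E
python3 m.py; python3 -c "
from h import *
g=get_image('top');print(g['rotation'],g['origin'])"
```

```text
top nest 6364 [582.8, 79.2, 154.9, 421.8, 20.0]
 deck 2517 [592.6, 49.5, 150.9, 351.0, 19.7] 0.0217
 block 597 [618.2, -31.1, 70.7, 75.9, 24.2] 0.0649
 ledge 66 [622.7, -45.6, 66.9, 106.1, 24.5] 0.0354
 carrier 897 [623.1, -36.4, 132.1, 137.7, 21.4]
side nest 4655 [537.3, 64.3, 241.8, 424.7, 19.5]
 deck 1010 [611.6, -22.9, 152.9, 209.0, 20.5] 0.0194
 block 436 [614.5, -34.8, 76.7, 77.0, 23.4] 0.0632
 ledge 252 [621.5, -53.0, 71.6, 108.6, 23.4] 0.032
 carrier 842 [620.6, -51.2, 79.7, 112.0, 24.0]
[-2.15188151  2.13916527 -0.1582588 ] [0.33772789 0.05556709 1.52719528]
```

arm_command(
  motion=[
    [28,-20,0,0,10,0,0],
    [28,-20,0,0,10,0,0],
    [28,-20,0,0,10,0,0],
    [28,-20,0,0,10,0,0],
    [28,-20,0,0,10,0,0],
  ],
)

```text
clock: 2.02
position: [0.1454, 0.6078, 0.5055]
ee_rot: [-0.359, 1.541, 0.359]
force: [0.6, -0.1, -0.2]
width: 0.505
```

arm_command(
  motion=[
    [28,0,-50,14,6.5,0,0],
    [28,0,-54,15,0,0,0],
    [28,0,-54,15,0,0,0],
    [28,0,-54,15,0,0,0],
    [28,0,-54,15,0,0,0],
  ],
)

```text
clock: 2.65
position: [0.3115, 0.3853, 0.5049]
ee_rot: [-0.274, 1.553, 0.275]
force: [0.6, 1.3, -0.8]
width: 0.301
```

arm_command(
  motion=[
    [28,0,-54,15,0,0,0],
    [28,0,-54,15,0,0,0],
    [28,0,-54,15,0,0,0],
    [28,0,-54,15,0,0,0],
    [28,0,-54,15,0,0,0],
  ],
)

```text
clock: 3.28
position: [0.4744, 0.1574, 0.5051]
ee_rot: [-0.274, 1.552, 0.275]
force: [0.5, 1.2, 1.0]
width: 0.308
```

```bash
cat >> h.py <<'E'
S=np.array([.577,.0745]); a=np.radians(110.0)
X=np.array([np.cos(a),np.sin(a)]); Y=np.array([-X[1],X[0]])
def where():
    s=arm.observe(); M=R.from_rotvec(s["ee_rot"]).as_matrix(); p=s["position"]
    tip=p+.178*M[:,0]; d=tip[:2]-S
    print("t",round(s["clock"],2),"tcp",p.round(4),"tip nest mm",(d@X*1000).round(1),(d@Y*1000).round(1),"z",(tip[2]*1000).round(1),
     "toolx",M[:,0].round(3),"ty yaw",np.degrees(np.arctan2(M[1,1],M[0,1])).round(2),"F",s["force"].round(1),"w",round(s["width"],3))
E
python3 -c "
from h import *
where()"
```

```text
t 3.27 tcp [0.4744 0.1574 0.5051] tip nest mm 113.1 67.9 z 327.1 toolx [ 0.001  0.001 -1.   ] ty yaw 110.07 F [0.5 1.2 1. ] w 0.308
```

arm_command(
  motion=[
    [28,20,-54,14,0,0,0],
    [28,30,-54,14,0,0,0],
    [28,30,-54,14,0,0,0],
    [28,30,-54,14,0,0,0],
    [28,30,-54,12,0,0,0],
  ],
)

```text
clock: 3.9
position: [0.6297, -0.0702, 0.3651]
ee_rot: [-0.275, 1.553, 0.276]
force: [0.8, 1.4, 0.1]
width: 0.303
```

arm_command(
  motion=[
    [28,30,-13,0,0,0,0],
    [28,0,0,0,0,0,0],
    [28,0,0,0,0,0,0],
  ],
)

```text
clock: 4.28
position: [0.6333, -0.0803, 0.3372]
ee_rot: [-0.275, 1.552, 0.276]
force: [0.3, 0.3, 0.5]
width: 0.309
```

```bash
python3 - <<'E'
from h import *
where()
f,P=cloud("wrist"); cv2.imwrite("pics/w1.png",f[:,:,::-1])
for t in ("step_edge","guide_mouth","jaw_face","carrier_wall","carrier_tail"):
    print(t,[(round(d["p"],2),np.round(d["point"],4)) for d in pinpoint("wrist",t)[:2]])
f=f.astype(int); z=P[...,2]; cm=np.hypot(P[...,0]-.622,P[...,1]+.045)<.09
blk=P[cm&(z>.056)&(z<.07)]
if len(blk)>20:
    print("block",len(blk),rect(blk[:,:2]),np.median(blk[:,2])); N=(blk[:,:2]-S)@np.c_[X,Y]*1000; print("nest x,y pct",np.percentile(N,[1,50,99],axis=0).round(1))
led=P[cm&(f.max(2)<70)&(z>.026)&(z<.042)]
if len(led)>20: N=(led[:,:2]-S)@np.c_[X,Y]*1000; print("ledge",len(led),rect(led[:,:2]),np.median(led[:,2]),np.percentile(N,[1,50,99],axis=0).round(1))
E
```

```text
t 4.28 tcp [ 0.6333 -0.0803  0.3372] tip nest mm -164.6 -0.1 z 159.2 toolx [ 0.001  0.001 -1.   ] ty yaw 110.11 F [0.3 0.3 0.5] w 0.309
step_edge []
guide_mouth []
jaw_face [(0.57, array([ 0.6205, -0.0483,  0.0212]))]
carrier_wall [(0.91, array([ 0.6362, -0.0702,  0.0467])), (0.91, array([ 0.3585, -0.0905,  0.031 ]))]
carrier_tail [(0.69, array([ 0.6476, -0.0952,  0.0153])), (0.69, array([ 0.3808, -0.1244,  0.0011]))]
block 8418 [615.4, -33.7, 70.1, 76.2, 24.6] 0.06389412437171688
nest x,y pct [[-151.9  -33.8]
 [-112.3    0.6]
 [ -77.    35.9]]
ledge 1703 [639.0, -86.3, 68.1, 26.2, 24.2] 0.03344582744945335 [[-185.9  -36.5]
 [-172.9   -0.6]
 [-159.5   30.1]]
```

View pics/w1.png

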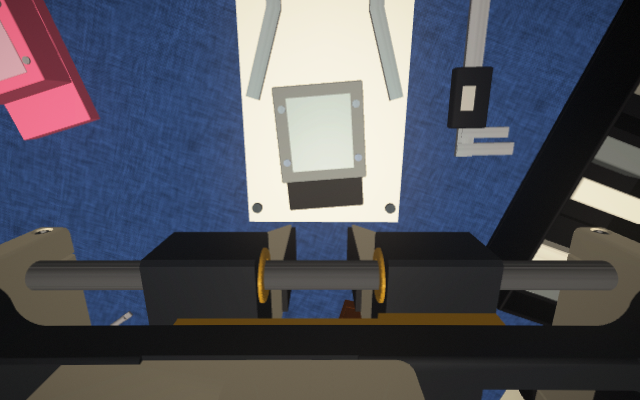

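Wrist view: the carrier (block ~(320,132), ledge ~(325,193)) is centred on the deck, about 4° askew, behind the guide mouth. Next I'll go down over the ledge behind the wall.

arm_command(
  motion=[
    [28,30,-7,0,0,0,0],
    [28,40,0,0,0,0,0],
    [28,35,0,0,0,0,0],
    [28,10,0,0,0,0,0],
    [28,0,0,0,0,0,0],
  ],
)

```text
clock: 5.2
position: [0.6356, -0.0878, 0.2215]
ee_rot: [-0.275, 1.553, 0.275]
force: [0.0, -0.4, -0.1]
width: 0.301
```

```bash
python3 -c "
from h import *
where()"
```

```text
t 5.2 tcp [ 0.6356 -0.0878  0.2215] tip nest mm -172.6 0.4 z 43.5 toolx [-0. -0. -1.] ty yaw 110.05 F [ 0.  -0.4 -0.1] w 0.301
```

arm_command(
  motion=[
    [28,0,8,0,0,0,0],
    [28,0,12,0,0,0,0],
    [28,0,12,0,0,0,0],
    [28,0,12,0,0,0,0],
    [28,0,12,0,0,0,0],
  ],
)

```text
clock: 5.82
position: [0.6161, -0.0343, 0.2213]
ee_rot: [-0.275, 1.553, 0.275]
force: [1.0, -2.1, 2.0]
width: 0.306
```

arm_command(
  motion=[
    [28,0,12,0,0,0,0],
    [28,0,12,0,0,0,0],
    [28,0,12,0,0,0,0],
    [28,0,8,0,0,0,0],
    [28,0,0,0,0,0,0],
  ],
)

```text
clock: 6.45
position: [0.6009, 0.0072, 0.2209]
ee_rot: [-0.275, 1.554, 0.276]
force: [-0.8, 0.2, 0.1]
width: 0.302
```

```bash
cat > look.py <<'E'
from h import *
import sys
where()
f,P=cloud("wrist"); cv2.imwrite(f"pics/{sys.argv[1]}.png",f[:,:,::-1])
z=P[...,2]; N=(P[...,:2]-S)@np.c_[X,Y]*1000
m=(z>.048)&(z<.075)&(np.abs(N[...,1])<45)&(N[...,0]<87+int(sys.argv[2]) )&(N[...,0]>-160)
b=P[m]; n=N[m]
if len(b)>50:
    A=np.c_[n,np.ones(len(n))]; k=np.linalg.lstsq(A,b[:,2]*1000,rcond=None)[0]
    print("block",len(b),"x,y pct",np.percentile(n,[1,99],axis=0).round(1).tolist(),"rect",rect(n/1000),"pitch deg",np.degrees(np.arctan(k[0])).round(2),"z",np.median(b[:,2]).round(4))
E
python3 look.py w2 0
```

```text
t 6.45 tcp [0.6009 0.0072 0.2209] tip nest mm -71.2 0.7 z 42.9 toolx [-0.001  0.001 -1.   ] ty yaw 110.12 F [-0.8  0.2  0.1] w 0.302
block 27798 x,y pct [[-62.8, -34.9], [15.6, 33.0]] rect [-32.9, -1.0, 98.3, 70.5, 0.3] pitch deg -0.36 z 0.0639
```

View pics/w2.png

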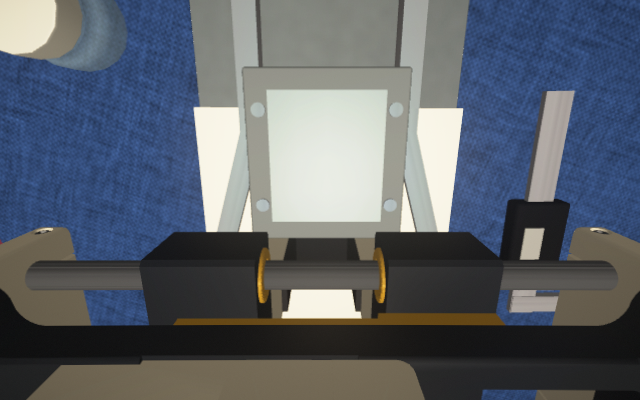

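Carrier is now square and between the guides (block ~(327,150)), with its front just past the step. I'll push on until it meets the jaw.

arm_command(
  motion=[
    [28,0,10,0,0,0,0],
    [28,0,12,0,0,0,0],
    [28,0,10,0,0,0,0],
    [28,0,8,0,0,0,0],
    [28,0,8,0,0,0,0],
  ],
)

```text
clock: 7.12
position: [0.5844, 0.0519, 0.221]
ee_rot: [-0.275, 1.554, 0.275]
force: [0.4, -0.9, -0.5]
width: 0.305
```

arm_command(
  motion=[
    [28,0,10,0,0,0,0],
    [28,0,8,0,0,0,0],
    [28,0,0,0,0,0,0],
  ],
)

```text
clock: 7.5
position: [0.5783, 0.0691, 0.2211]
ee_rot: [-0.275, 1.553, 0.276]
force: [0.5, -0.3, 0.6]
width: 0.303
```

```bash
python3 look.py w3 0
```

```text
t 7.5 tcp [0.5783 0.0691 0.2211] tip nest mm -5.4 0.6 z 43.1 toolx [-0.     0.001 -1.   ] ty yaw 110.12 F [ 0.5 -0.3  0.6] w 0.303
block 26922 x,y pct [[2.9, -35.3], [82.7, 32.7]] rect [35.6, -1.2, 102.7, 70.5, 0.3] pitch deg -5.81 z 0.0593
```

arm_command(
  motion=[
    [28,0,8,0,0,0,0],
    [28,0,8,0,0,0,0],
    [28,0,7,0,0,0,0],
    [28,0,6,0,0,0,0],
    [28,0,0,0,0,0,0],
  ],
)

```text
clock: 8.18
position: [0.5689, 0.0941, 0.2212]
ee_rot: [-0.275, 1.553, 0.272]
force: [2.2, -6.3, -2.1]
width: 0.301
```

```bash
python3 look.py w4 10
```

```text
t 8.18 tcp [0.5689 0.0941 0.2212] tip nest mm 20.8 0.8 z 43.2 toolx [ 0.001 -0.002 -1.   ] ty yaw 109.97 F [ 2.2 -6.3 -2.1] w 0.301
block 22140 x,y pct [[29.1, -35.3], [96.2, 32.6]] rect [53.8, -1.4, 86.5, 70.3, 0.1] pitch deg -5.46 z 0.0597
```

arm_command(
  motion=[
    [28,0,4,0,0,0,0],
    [28,0,4,0,0,0,0],
    [28,0,1,0,0,0,0],
    [28,0,0,0,0,0,0],
  ],
)

```text
clock: 8.72
position: [0.5661, 0.1017, 0.2213]
ee_rot: [-0.275, 1.552, 0.27]
force: [3.0, -8.3, -2.1]
width: 0.304
```

```bash
python3 look.py w5 15
```

```text
t 8.72 tcp [0.5661 0.1017 0.2213] tip nest mm 28.7 0.7 z 43.3 toolx [ 0.002 -0.003 -1.   ] ty yaw 109.91 F [ 3.  -8.3 -2.1] w 0.304
block 21126 x,y pct [[36.9, -35.4], [101.5, 32.6]] rect [60.1, -1.5, 70.4, 83.8, 89.9] pitch deg -5.56 z 0.0599
```

View pics/w5.png

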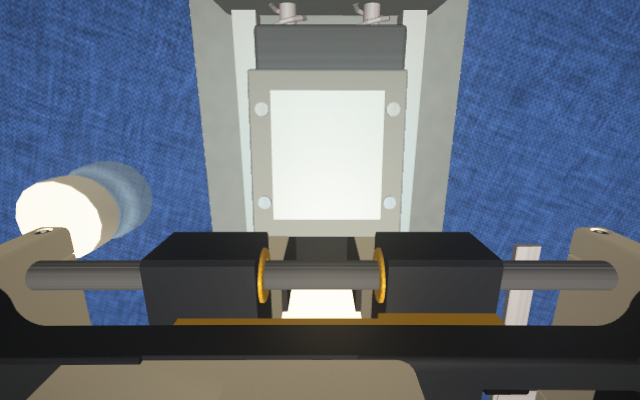

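Jaw is pressed back (jaw ~(330,45) in picture, block pitched nose-down, tail at the step). I'll press the ledge down while holding the push.

arm_command(
  motion=[
    [28,4,1.5,0,0,0,0],
    [28,3,0,0,0,0,0],
    [28,2,0,0,0,0,0],
    [28,0,0,0,0,0,0],
  ],
)

```text
clock: 9.28
position: [0.5661, 0.1025, 0.2128]
ee_rot: [-0.275, 1.551, 0.269]
force: [3.7, -9.4, 1.2]
width: 0.305
```

```bash
python3 look.py w6 15
```

```text
t 9.28 tcp [0.5661 0.1025 0.2128] tip nest mm 29.3 0.3 z 34.8 toolx [ 0.003 -0.003 -1.   ] ty yaw 109.87 F [ 3.7 -9.4  1.2] w 0.305
block 21985 x,y pct [[37.8, -35.4], [101.3, 32.5]] rect [60.3, -1.5, 70.2, 82.9, 89.9] pitch deg -1.69 z 0.056
```

arm_command(
  motion=[
    [28,3,0,0,0,0,0],
    [28,3,0,0,0,0,0],
    [28,2,0,0,0,0,0],
    [28,1,0,0,0,0,0],
    [28,0,0,0,0,0,0],
  ],
)

```text
clock: 9.95
position: [0.5666, 0.1026, 0.2044]
ee_rot: [-0.275, 1.55, 0.269]
force: [3.4, -10.5, 7.6]
width: 0.298
```

```bash
python3 look.py w7 15
```

```text
t 9.95 tcp [0.5666 0.1026 0.2044] tip nest mm 29.2 -0.4 z 26.4 toolx [ 0.005 -0.003 -1.   ] ty yaw 109.87 F [  3.4 -10.5   7.6] w 0.298
block 24047 x,y pct [[24.6, -35.4], [101.3, 32.4]] rect [59.5, -1.6, 70.5, 84.5, 90.0] pitch deg -2.08 z 0.056
```

arm_command(
  motion=[
    [28,2,0,0,0,0,0],
    [28,0,-3,0,0,0,0],
    [28,0,-3,0,0,0,0],
    [28,0,-3,0,0,0,0],
    [28,0,0,0,0,0,0],
  ],
)

```text
clock: 10.62
position: [0.5685, 0.0992, 0.2041]
ee_rot: [-0.272, 1.551, 0.28]
force: [-9.7, 7.2, 37.0]
width: 0.301
```

```bash
python3 look.py w8 15
```

```text
t 10.62 tcp [0.5685 0.0992 0.2041] tip nest mm 27.0 -1.1 z 26.1 toolx [ 0.002  0.006 -1.   ] ty yaw 110.15 F [-9.7  7.2 37. ] w 0.301
block 25214 x,y pct [[22.0, -35.7], [101.4, 32.1]] rect [58.3, -1.8, 87.0, 70.4, 0.3] pitch deg -1.88 z 0.056
```

arm_command(
  motion=[
    [28,-3,0,0,0,0,0],
    [28,0,-3,0,0,0,0],
    [28,-4,-2,0,0,0,0],
    [28,-20,0,0,0,0,0],
    [28,-20,0,0,0,0,0],
  ],
)

```text
clock: 11.3
position: [0.5696, 0.0919, 0.2483]
ee_rot: [-0.274, 1.555, 0.274]
force: [1.5, -1.4, -1.0]
width: 0.308
```

arm_command(
  motion=[
    [28,-40,-20,0,0,0,0],
    [28,-40,-30,0,0,0,0],
    [28,-40,-30,0,0,0,0],
    [28,0,0,0,0,0,0],
    [28,0,0,0,0,0,0],
  ],
)

```text
clock: 11.92
position: [0.5968, 0.0175, 0.3673]
ee_rot: [-0.274, 1.555, 0.275]
force: [-0.4, 0.5, -0.6]
width: 0.308
```

```bash
python3 look.py w9 15; python3 - <<'E'
from h import *
for c in ("wrist","top","side"):
    f,P=cloud(c); N=(P[...,:2]-S)@np.c_[X,Y]*1000; z=P[...,2]*1000; f=f.astype(int)
    bm=(np.abs(N[...,1])<30)&(N[...,0]>42)&(N[...,0]<100)&(z>40)
    n=N[bm];zz=z[bm]; k=np.linalg.lstsq(np.c_[n,np.ones(len(n))],zz,rcond=None)[0]
    b=(np.abs(N[...,1])<40)&(N[...,0]>5)&(N[...,0]<150)&(z>51)&(z<62)
    print(c,"block n",len(n),"pitch/roll",np.degrees(k[:2]).round(2),"z",np.median(zz).round(1),"rect",rect(N[b]/1000),"jaw/back pct",np.percentile(N[b],[1,99],axis=0).round(1).tolist())
    l=(np.abs(N[...,1])<33)&(N[...,0]>-5)&(N[...,0]<30)&(f.max(2)<70)
    if l.sum()>10: print("  ledge n",l.sum(),"z",np.median(z[l]).round(1),"x",np.percentile(N[l][:,0],[1,99]).round(1))
    for t in ("carrier_tail","step_edge","jaw_face"):
        print("  ",t,[(round(d["p"],2),((np.array(d["point"][:2])-S)@np.c_[X,Y]*1000).round(1),round(d["point"][2]*1000,1)) for d in pinpoint(c,t)[:3]])
E
```

```text
t 11.93 tcp [0.5968 0.0175 0.3673] tip nest mm -60.2 1.1 z 189.3 toolx [-0.001  0.001 -1.   ] ty yaw 110.06 F [-0.4  0.5 -0.6] w 0.308
block 6625 x,y pct [[33.2, -35.6], [94.6, 32.6]] rect [64.1, -1.5, 69.9, 62.5, 89.9] pitch deg 0.34 z 0.0558
wrist block n 4968 pitch/roll [-0.   -0.22] z 56.0 rect [64.3, -1.6, 70.2, 62.9, 90.0] jaw/back pct [[33.0, -35.6], [95.0, 32.6]]
  ledge n 2077 z 25.5 x [ 1.1 29.5]
   carrier_tail [(0.91, array([-116.6,  248.5]), 1.7), (0.64, array([ 1.8, -2.3]), 11.7)]
   step_edge []
   jaw_face []
top block n 362 pitch/roll [-0.21 -2.45] z 58.3 rect [92.0, -0.6, 116.8, 78.4, 1.1] jaw/back pct [[36.1, -39.0], [148.8, 29.5]]
   carrier_tail [(0.79, array([-367. , -122.8]), -0.7), (0.76, array([-119.7,  249.5]), 0.7), (0.29, array([442.2,  13.2]), 0.2)]
   step_edge [(0.71, array([-2.9, -0.7]), 15.9), (0.5, array([108.6,  -5.4]), 32.8)]
   jaw_face [(0.57, array([104.9,  -3.5]), 32.7)]
side block n 214 pitch/roll [-0.06 -1.11] z 56.1 rect [89.8, -1.2, 75.1, 119.9, 89.3] jaw/back pct [[31.6, -36.4], [148.6, 35.9]]
  ledge n 131 z 25.2 x [-1.4 29.4]
   carrier_tail [(0.87, array([ 2. , -5.5]), 11.7), (0.74, array([-120.9,  252.2]), -0.9), (0.56, array([-368.3, -128.3]), -0.4)]
   step_edge [(0.94, array([ 1.8, -7. ]), 15.5), (0.61, array([-445. ,   77.8]), -0.2)]
   jaw_face [(0.18, array([37. , -2.6]), 42.6)]
```

View pics/w9.png

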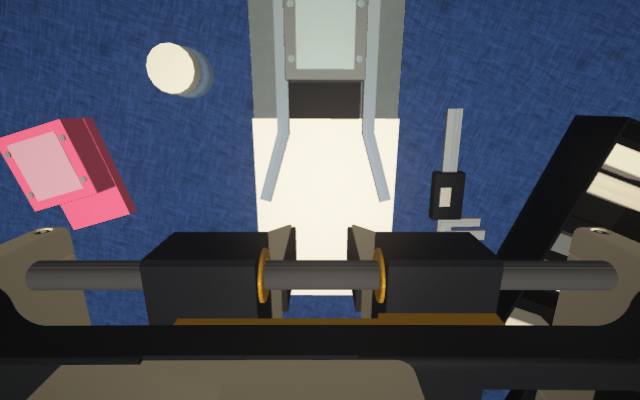

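The picture shows the ledge (~(324,98)) seated flush behind the white deck edge (row ~118). It is flat, square and between the cheeks. The jar and caliper haven't moved. Handing in.

```bash
python3 -c "
from h import *
where(); print(arm.sign_off())"
```

```text
t 12.57 tcp [0.5973 0.0168 0.3681] tip nest mm -61.1 0.7 z 190.1 toolx [ 0.  0. -1.] ty yaw 110.04 F [ 0.6 -0.6 -0.3] w 0.307
the job is handed in; nothing more can be done
None
```

The carrier is loaded: it lies flat on the nest floor, clamped between the jaw and the step. I handed the job in at 12.6 s. Two fingers, 28 mm apart, pushed the block's rear wall along the deck, which squared the carrier and pressed the jaw back about 26 mm. I then pressed the ledge down behind the step, backed off and lifted clear.

**Last checks that agreed:**
- **Flatness:** the wrist camera gave pitch 0.0° and roll −0.2°, with the block top at 56 mm and the ledge top at about 25.5 mm.
- **Tail position:** x was about +1 to +2 mm from the step and z about 11.7 mm. The carrier was square to the nest to within about 0.1°.
- **Robot:** the fingertips were about 190 mm above the bench and touching nothing.
- **Bystanders:** the jar and caliper looked unmoved in the last picture. I did not measure the bystanders' positions again.

**Checks that disagreed or were missing:**
- **Sideways offset:** the wrist camera put it at about −1.5 to −2.3 mm. The side camera's detector said −5.5 mm, but it placed the step edge at −7 mm too, so I take that as its own offset.
- **Top camera:** its block fit (roll −2.5°, z 58 mm) was coarse and includes parts of the jaw and housing. It did not find the carrier's tail in the nest.
- **Jaw:** I could not read its position or clamping force directly. The top camera put the jaw face at about 105 mm, or roughly 18 mm of travel, which would be just under the 19 mm minimum. The seated carrier's geometry implies about 23–24 mm, which I trust more.
- **Press force:** it peaked at about 37 N on the wrist during the press-down, close to the 40 N limit if that limit counts the fingers.

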